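# Roll the last spice jar into its row

### The arm

A 6-joint arm with a two-finger parallel gripper is mounted at the origin on a cart in front of the work surface, level with it; the furniture and walls round the work are solid. World frame = base frame: x ahead of the robot, y to its left, z up, the work surface at z = 0. Lengths are in m, angles in rad, forces in N, time in s.
With the tool pointing down it reaches from about 0.425 to 0.925 m from the base axis. Payload 12.5 kg.
Tool frame: the origin (TCP) lies at the very end of the fingers, on their centre line; the grasp point (between the pads) lies behind it (arm.hold_point_z is the y of the grasp point in the tool frame, in m); y points along the fingers, x is the direction in which the jaws open and shut, and the axes are right-handed (so a half turn about y gives the same grasp; the last joint's range is limited). The gripper opens to 85 mm and grips with 20 to 120 N. Pads are 22 mm wide; open, the fingers measure 114 mm over their backs; the gripper's body (76 mm by 85 mm) begins 54 mm behind the grasp point. The pads swing forward as they close: fully open they stand 13 mm farther back than shut.
Start: joints at [1.136, 0.491, 1.559, -0, 1.092, -0.106], TCP at [0.202, 0.592, 0.231] pointing down, gripper open.
Joint ranges: [-3.1, 3.1], [-0.84, 2.19], [0.05, 2.79], [-1.13, 4.28], [0.06, 2.93], [-2.69, 2.69]. Speed limits (rad/s): [2.22, 2.22, 2.79, 3.14, 3.14, 3.14].

### API

Orientations are given as [roll, pitch, yaw] about the fixed x, y, z axes, in that order (R = Rz(yaw) Ry(pitch) Rx(roll)).
In Python, from cell import arm gives the robot as it stands. Calls block until the motion is done:
- arm.goto(position, orientation): joint-space move of the TCP to a pose.
- arm.movel(position, frame=None, velocity=0.15): straight line of the TCP; frame=None keeps the orientation; velocity is the mean speed in m/s.
- arm.goto_joints(angles): joint-space move.
- arm.gripper_to(opening, grasp_force=None): opening from 0.0 (shut) to 1.0 (fully open); grasp_force is the grip in N (None keeps the last); returns when the fingers have stopped.
- arm.dwell(seconds).
- arm.solve_ik(position, orientation): joint angles nearest the present ones, or None.
- arm.observe(): the state.
- arm.read_camera(name): name is "scene" or "top"; returns the picture (400x640x3 uint8, red, green, blue); there is no depth.
- arm.camera_info(name): a dict with "mtx" (3x3 intrinsics, pixels), "dist" ([k1, k2, p1, p2, k3] as OpenCV has them; the pictures are not rectified), "pose" (4x4, takes a point from camera to world coordinates). Camera axes: x right, y down, z forward; pixel columns grow to the right and rows downward; lengths in m; the calibration is good to about 2 mm. A picture is of the moment at which its call begins. camera_info takes no time and is no camera call.
A pose or a line that the arm cannot do raises arm.Unreachable and nothing moves.
- arm.sign_off(): hands the job in, once; it reports no verdict.
The state is a dict: "time_s": time; "joints": joint angles; "joint_vel": joint speeds; "effort": joint torques, N m; "position": TCP position; "tcp_rot": TCP orientation; "force": force on the tool from outside, world axes, zero at the start; "ft_torque": the same for the moment, N m; "gripper_width": opening from 0.0 (shut) to 1.0 (fully open).
Only numpy, scipy, OpenCV 4.12 (cv2) and the standard library are available. Lean on these libraries where they do the work, as an engineer would, in place of code of your own. Each camera call takes 0.05 s, during which the arm holds its last target. There are 200 camera calls.

### The job

Four spice jars lie on their sides in a wooden spice-drawer insert: three are packed side by side in its rows and the fourth lies loose on the plain deck at the other end. With the fingertips, roll that jar across the deck until it drops into the one empty row, next to the other three, and lies still there. Roll it, do not pick it up, and leave the three other jars in their rows.

Things in the scene. Friction and masses are not known exactly. Their poses are not given: they have to be found in the camera images.
- spice_tray: low fixed wooden drawer insert, open on top, 398 mm long (y), 150 mm wide (x). Origin on the worktop under the middle of its width; z up. Rim 8 mm thick, 18 mm high; the inside spans x -67 to 67, y -192 to 190 mm. Four V-shaped rows run along x, bottoms at y = -166, -114, -62, -10 mm, 4 mm above the worktop. The three packed jars lie in the first three rows
- row_4 (a point): where the jar belongs: middle of the bottom of the empty row, between the packed jars and the deck (y = -10 mm on the insert, 4 mm above the worktop); axes as the insert's, x along the row. Both flanks of every row slope at 12 degrees, up to ridges 9.5 mm above the worktop, 26 mm to either side of the row's bottom
- deck (a point): middle of the plain level deck, which spans y = 16 (the edge of the empty row) to 190 mm on the insert, 9.5 mm above the worktop; axes as the insert's
- jar: the jar to roll: closed round spice jar, 41 mm diameter, 105 mm long, about 0.11 kg, lying on the deck, its axis within 6 degrees of parallel to the rows. It coasts only a little way; in a row it rocks 1 to 3 s. Origin at the centre of its base; z along its axis to the cap (roughly the insert's +x); y level at the start, turns as it rolls. Its top is 50 mm above the worktop (46 mm in a row)
- jar_mid (a point): centre of that jar, on its axis halfway along: 30 mm above the worktop on the deck, 25 mm in a row. A fingertip that rolls the jar along from on top, without slipping, goes twice as far as the jar
- jar_a: one of the three packed jars, same size as the jar, lying in one of the first three rows, cap towards the insert's +x; origin at the centre of its base
- jar_b: another of the three packed jars, described as jar_a
- jar_c: the last of the three packed jars, described as jar_a
Not all that is in view belongs to the job. What is shaped like the jar but pink is not meant.

How it is judged:
By the outcome, as a careful person would: the job done as asked, in the order asked, and still so for the second after the job is handed in, with the robot touching nothing.
It also fails if it takes over 64 s, if anything falls off the work surface, if the arm or the gripper's body presses on something with over 40 N, if the wrist force passes 120 N, or if a joint passes its speed limit or range.

## Working session

There is one attempt and no reset: what is moved stays moved. The work goes in short steps, each a Python script; the robot and the scene stay as the last script left them, time stands still between calls to the robot, and variables do not carry over. Pictures are saved under pics/ and viewed, about 8 in all and at most 12, crops included, and the job is handed in when it is done.

```bash
mkdir -p pics; ls; python3 - <<'E'
from cell import arm
import cv2,numpy as np
for n in("scene","top"):
    im=arm.read_camera(n); cv2.imwrite(f"pics/{n}0.png",im[:,:,::-1])
    i=arm.camera_info(n); print(n,np.round(i["mtx"],1).tolist(),i["dist"],np.round(i["pose"],4).tolist())
o=arm.observe(); print(o["time_s"],o["tcp_rot"],o["position"],o["force"],arm.hold_point_z)
E
```

```text
pics
scene [[381.7, 0.0, 318.6], [0.0, 381.7, 197.2], [0.0, 0.0, 1.0]] [-0.05466008  0.          0.          0.          0.        ] [[0.8406, -0.3525, 0.4113, 0.1623], [-0.5416, -0.542, 0.6426, -0.59], [-0.0036, -0.7629, -0.6465, 0.6003], [0.0, 0.0, 0.0, 1.0]]
top [[427.7, 0.0, 327.9], [0.0, 427.7, 196.9], [0.0, 0.0, 1.0]] [-0.02602559  0.          0.          0.          0.        ] [[-0.0135, -0.9908, 0.135, 0.3838], [-0.9991, 0.0187, 0.0371, -0.061], [-0.0392, -0.1344, -0.9902, 0.9118], [0.0, 0.0, 0.0, 1.0]]
0.1 [-1.57071600e+00  9.93550338e-04  1.24204850e+00] [0.20169936 0.59133873 0.23080081] [-0.35561146  0.04334919  0.76889223] -0.0187
```

View pics/top0.png

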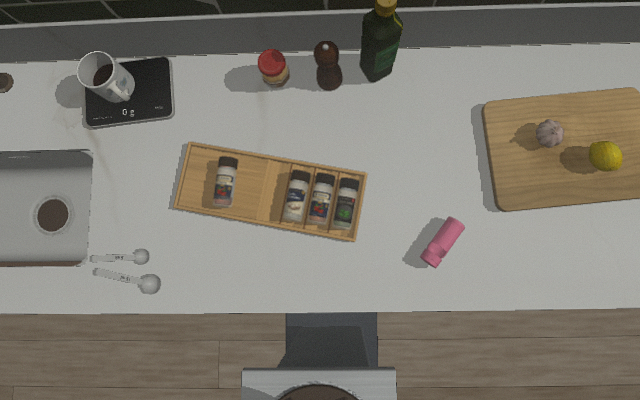

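View pics/scene0.png

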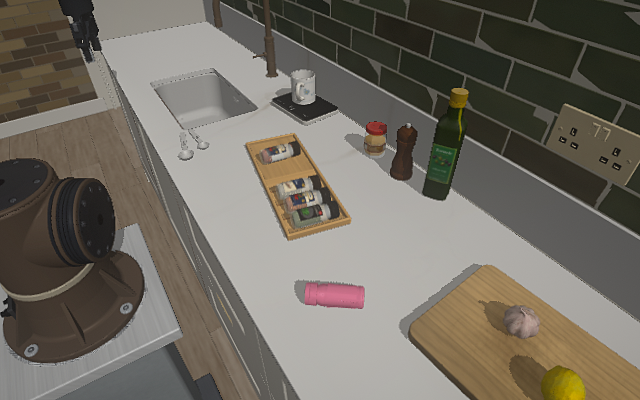

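The top view shows the tray with corners near (190,143), (366,172), (356,240) and (175,208). The loose jar is at about (226,182) with its cap up, towards +x. The empty row is at about (271,190), and the pink decoy is outside the tray. Next I'll measure the tray and the jar.

```bash
cat > h.py <<'E'
from cell import arm
import cv2,numpy as np
def px2w(px,z,cam="top"):
    i=arm.camera_info(cam); K,d,T=(np.array(i[k],float) for k in("mtx","dist","pose"))
    u=cv2.undistortPoints(np.array(px,float).reshape(-1,1,2),K,d).reshape(-1,2)
    r=np.c_[u,np.ones(len(u))]@T[:3,:3].T
    return T[:3,3]+r*((z-T[2,3])/r[:,2])[:,None]
def w2px(P,cam="top"):
    i=arm.camera_info(cam); T=np.linalg.inv(np.array(i["pose"]))
    return cv2.projectPoints(np.array(P,float).reshape(-1,1,3),cv2.Rodrigues(T[:3,:3])[0],T[:3,3],np.array(i["mtx"]),np.array(i["dist"],float))[0].reshape(-1,2)
def tray(im):
    h=cv2.cvtColor(im,cv2.COLOR_RGB2HSV); m=cv2.inRange(h,(8,60,60),(28,255,255))
    m[:,:150]=0;m[:,400:]=0;m[:130]=0;m[255:]=0
    m=cv2.morphologyEx(m,cv2.MORPH_OPEN,np.ones((3,3)))
    c=cv2.convexHull(max(cv2.findContours(m,0,2)[0],key=cv2.contourArea))
    f=cv2.drawContours(np.zeros_like(m),[c],-1,255,-1)
    cc=max(cv2.findContours(f,0,cv2.CHAIN_APPROX_NONE)[0],key=cv2.contourArea).reshape(-1,2)
    w=px2w(cc,.018)[:,:2]
    r=cv2.minAreaRect((w*1000).astype(np.float32)); return r,c
def frame(r):
    b=cv2.boxPoints(r)/1000; c=np.array(r[0])/1000
    e=[b[1]-b[0],b[2]-b[1]]; L=max(e,key=np.linalg.norm); L=L/np.linalg.norm(L)
    ey=L if L[1]>0 else -L; ex=np.array([ey[1],-ey[0]])
    return c,ex,ey    # box middle (tray y=-1mm)
E
python3 - <<'E'
from h import *
im=arm.read_camera("top"); r,c=tray(im); print(r); cc,ex,ey=frame(r); print(cc,ex,ey)
cc=cc+.001*ey
def t2w(x,y,z): return np.r_[cc+x*ex+y*ey,z]
S=5;x0,y0=160,130
v=cv2.resize(im[y0:y0+120,x0:x0+160+60],None,fx=3.6,fy=3.6,interpolation=cv2.INTER_CUBIC)[:,:,::-1].copy()
def dr(P,col):
    q=((w2px(P)-[x0,y0]+.5)*3.6).astype(np.int32); cv2.polylines(v,[q],True,col,1)
dr([t2w(x,y,.018) for x,y in((-.075,-.2),(.075,-.2),(.075,.198),(-.075,.198))],(0,0,255))
for y in(-.192,-.14,-.088,-.036,.016): dr([t2w(-.067,y,.0095),t2w(.067,y,.0095)],(0,255,0))
cv2.imwrite("pics/c1.png",v)
E
```

```text
((522.6730346679688, 97.33246612548828), (398.14227294921875, 151.35252380371094), 78.5536117553711)
[0.52267303 0.09733247] [ 0.9801108  -0.19845086] [0.19845086 0.9801108 ]
```

View pics/c1.png

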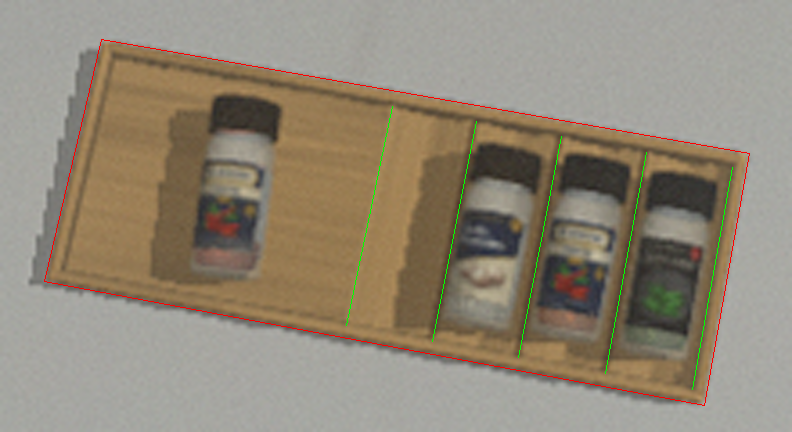

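The red and green overlay fits the tray closely. In the crop, the jar's corners are at (213,95), (279,105), (193,270) and (258,279). I'll convert those to tray coordinates and check the IK.

```bash
cat >> h.py <<'E'
C0=np.array([0.52267303,0.09733247])+.001*np.array([.19845086,.9801108]); EX=np.array([.9801108,-.19845086]); EY=np.array([.19845086,.9801108])
def w2t(P): P=np.atleast_2d(P); return np.c_[(P[:,:2]-C0)@EX,(P[:,:2]-C0)@EY]
def t2w(x,y,z): return np.r_[C0+x*EX+y*EY,z]
def jarends(px,z=.030):  # corners capL capR baseL baseR
    t=w2t(px2w(px,z)); cap=(t[0]+t[1])/2; base=(t[2]+t[3])/2; a=cap-base
    return (cap+base)/2,np.degrees(np.arctan2(a[1],a[0])),np.linalg.norm(a)
E
python3 - <<'E'
from h import *
f=lambda q:np.array(q)/3.6-.5+[160,130]
print(jarends(f([(213,95),(279,105),(193,270),(258,279)])))
print(jarends(f([(474,145),(543,155),(447,315),(512,330)]),.025))
print(np.round(w2t(px2w(f([(213,95),(279,105),(193,270),(258,279)]),.03)),3))
for yaw in(-.2,-.2+np.pi):
    for y in(.14,0): print(arm.solve_ik(t2w(0,y,.07),[-np.pi/2,0,yaw]))
E
```

```text
(array([-2.94427387e-05,  9.30297219e-02]), np.float64(5.8571986106617535), np.float64(0.1043581637129763))
(array([-0.00058944, -0.06198247]), np.float64(1.7241166108801675), np.float64(0.10287110466322974))
[[ 0.051  0.119]
 [ 0.052  0.078]
 [-0.053  0.107]
 [-0.051  0.068]]
[0.29391913 0.6533884  1.76830636 0.         0.71989789 0.49391913]
[0.06167121 0.58712491 1.9368581  0.         0.61760965 0.26167121]
[ 2.93919130e-01  6.53388395e-01  1.76830636e+00 -4.44089210e-16
  7.19897894e-01 -2.64767352e+00]
None
```

The jar is at x≈0, y≈93 mm, skewed by about +5°, and has to travel about 77 mm. I'll use short top strokes with both fingertips spread along the jar's axis, each moving the jar about 15 mm. I'll start with one stroke and check it.

```bash
cat >> h.py <<'E'
YAW=np.arctan2(EX[1],EX[0])
def ori(deg): return [-np.pi/2,0,YAW+np.radians(deg)]
def fz(): return float(np.array(arm.observe()["force"])[2])
def stroke(x,y,a0,a1,D,ahead=.008,z0=.056,press=3.0,zhov=.068,v=.06):
    """jar middle (x,y) tray, skew a0 deg -> a1, jar advance D towards -y"""
    am=np.radians((a0+a1)/2); d=np.array([np.sin(am),-np.cos(am)])
    s=np.array([x,y])-ahead*d; e=s+2*D*d
    P=t2w(*s,zhov)
    arm.movel(P,ori(a0),velocity=.15) if np.linalg.norm(arm.observe()["position"]-P)<.15 else arm.goto(P,ori(a0))
    b=fz(); z=z0; f=0
    while z>.036:
        arm.movel(t2w(*s,z),ori(a0),velocity=.05); f=fz()-b
        if f>press: break
        z-=.0007
    arm.movel(t2w(*e,z),ori(a1),velocity=v); f2=fz()-b
    arm.movel(t2w(*e,zhov),ori(a1),velocity=.1)
    print("z %.4f f %.1f f2 %.1f t %.1f"%(z,f,f2,arm.observe()["time_s"]))
    return np.array([x,y])+D*d
E
python3 - <<'E'
from h import *
arm.gripper_to(.5)
arm.goto(t2w(0,.101,.10),ori(5)); print(arm.observe()["time_s"])
print(stroke(0,.093,5,4,.014))
p=arm.observe()["position"]; arm.movel(p+[-0.0,0,.06],velocity=.3)
im=arm.read_camera("scene"); v=cv2.resize(im[115:245,220:370],None,fx=4,fy=4,interpolation=cv2.INTER_CUBIC)
cv2.imwrite("pics/s1.png",v[:,:,::-1])
im=arm.read_camera("top"); v=cv2.resize(im[130:250,160:380],None,fx=3.6,fy=3.6,interpolation=cv2.INTER_CUBIC)
cv2.imwrite("pics/t1.png",v[:,:,::-1])
E
```

```text
2.5833
z 0.0476 f 8.9 f2 10.1 t 7.3
[0.00109843 0.07904316]
```

View pics/s1.png

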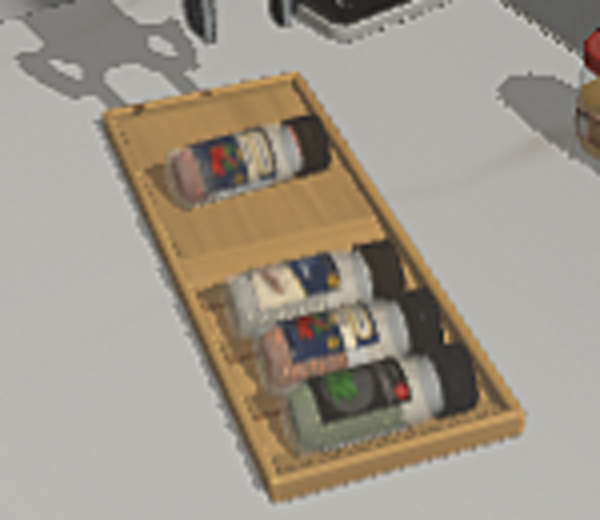

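View pics/t1.png

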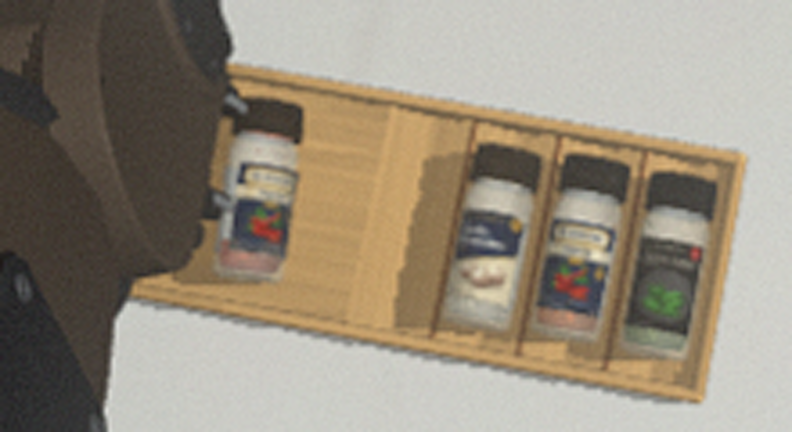

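The jar rolled: its right edge moved about 24 px (≈14 mm), and the label turned towards the rows. Two more strokes, then another check from above with the arm moved clear.

```bash
cat >> h.py <<'E'
def look(name):
    im=arm.read_camera("top"); v=cv2.resize(im[130:250,160:380],None,fx=3.6,fy=3.6,interpolation=cv2.INTER_CUBIC)
    cv2.imwrite("pics/"+name,v[:,:,::-1])
E
python3 - <<'E'
from h import *
f=lambda q:np.array(q)/3.6-.5+[160,130]
m,a,l=jarends(f([(237,97),(302,107),(217,273),(282,282)])); print(m,a,l)
p=stroke(m[0],m[1],5,3.5,.015,z0=.049); print(p)
p=stroke(p[0],p[1],4,2.5,.015,z0=.049); print(p)
arm.movel(t2w(p[0],p[1]+.06,.11),velocity=.3)
look("t2.png"); print(arm.observe()["time_s"])
E
```

```text
[0.00103776 0.0787949 ] 5.9382833115740095 0.10481322183512845
z 0.0476 f 9.3 f2 9.3 t 10.3
[0.00214938 0.06383615]
z 0.0483 f 7.0 f2 4.4 t 12.4
[0.00299978 0.04886027]
12.85
```

View pics/t2.png

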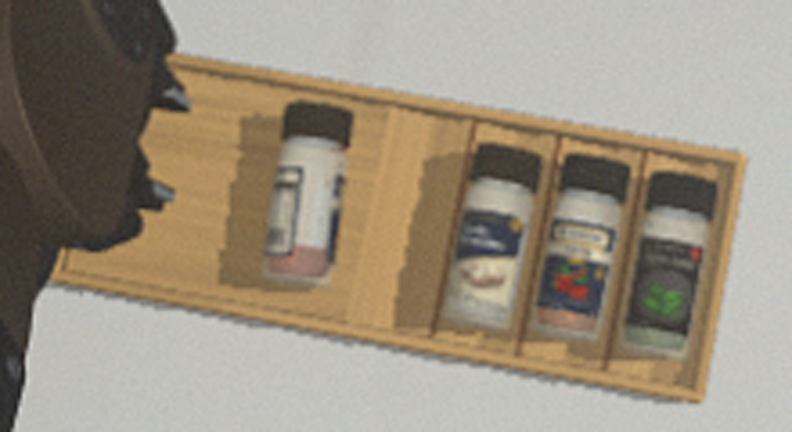

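The label clearly turned, so the jar is rolling as planned. Its corners are now (286,101), (352,112), (265,276) and (330,286). I'll do the next two strokes the same way, then one over the edge.

```bash
python3 - <<'E'
from h import *
f=lambda q:np.array(q)/3.6-.5+[160,130]
m,a,l=jarends(f([(286,101),(352,112),(265,276),(330,286)])); print(m,a,l)
p=stroke(m[0],m[1],a,a-2,.015,z0=.049); print(p)
p=stroke(p[0],p[1],a-1,a-3,.012,z0=.049); print(p)
arm.movel(t2w(p[0],p[1]+.07,.11),velocity=.3)
look("t3.png"); print(arm.observe()["time_s"])
E
```

```text
[0.00386413 0.04981155] 5.1722218376349876 0.10408793146961431
z 0.0483 f 3.7 f2 6.3 t 15.2
[0.00495545 0.0348513 ]
z 0.0483 f 5.5 f2 5.2 t 17.2
[0.0056195  0.02286969]
17.6417
```

View pics/t3.png

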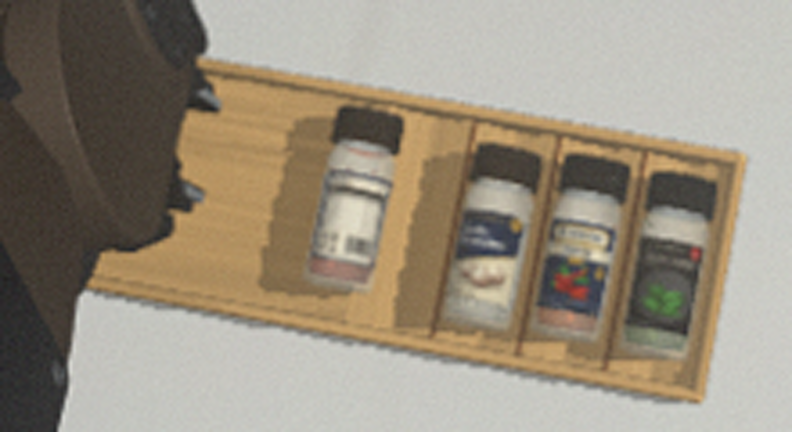

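The jar is at the edge, with corners (337,105), (404,114), (306,281) and (373,291), and the skew is nearly gone. Now the last stroke.

```bash
python3 - <<'E'
from h import *
f=lambda q:np.array(q)/3.6-.5+[160,130]
m,a,l=jarends(f([(337,105),(404,114),(306,281),(373,291)])); print(m,a,l)
p=stroke(m[0],m[1],a,a-2,.014,z0=.049,v=.05); print(p)
arm.movel(t2w(0,.09,.13),velocity=.3)
arm.goto(t2w(0,.18,.2),ori(0))
arm.dwell(3)
look("t4.png"); im=arm.read_camera("top"); arm.dwell(1); d=cv2.absdiff(im,arm.read_camera("top"))[140:240,240:370]; print("diff",d.mean(),d.max(),arm.observe()["time_s"])
E
```

```text
[0.00647786 0.02209605] 1.9924146295224785 0.10573507261402469
z 0.0483 f 4.2 f2 -0.5 t 20.1
[0.00672034 0.00809815]
diff 2.363153846153846 14 25.325
```

View pics/t4.png

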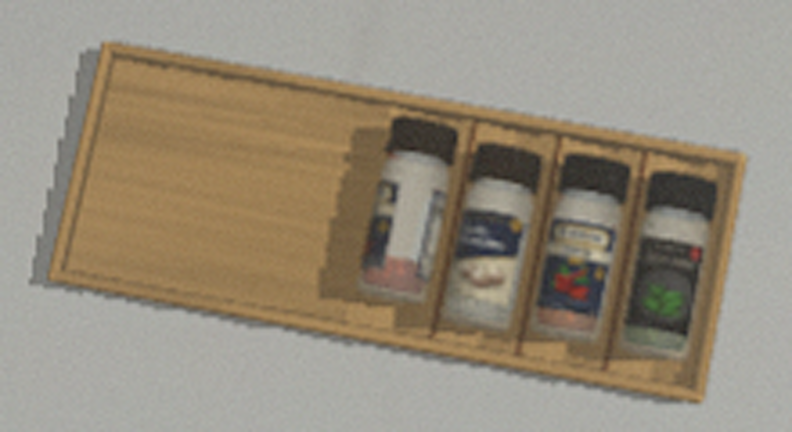

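The jar now lies in the empty row, with corners about (392,115), (459,125), (360,288) and (425,300), and the other three haven't moved. I'll check its position and stillness, then sign off.

```bash
python3 - <<'E'
from h import *
f=lambda q:np.array(q)/3.6-.5+[160,130]
print(jarends(f([(392,115),(459,125),(360,288),(425,300)]),.025))
a=cv2.GaussianBlur(arm.read_camera("top"),(5,5),0)
for _ in range(2):
    arm.dwell(1); b=cv2.GaussianBlur(arm.read_camera("top"),(5,5),0); d=cv2.absdiff(a,b)
    print(d[155:220,258:290].max(),d[155:220,258:290].mean(),"bg",d[300:360,450:600].max(),d[300:360,450:600].mean()); a=b
arm.sign_off(); print(arm.observe()["time_s"])
E
```

```text
(array([ 0.0074198, -0.0093356]), np.float64(0.9512676611862697), np.float64(0.10477881758685208))
4 0.5823717948717949 bg 3 0.5514444444444444
3 0.6158653846153846 bg 3 0.583
the job is handed in; nothing more can be done
the job is handed in; nothing more can be done
```

The loose jar now lies still in the empty row next to the other three, and the job is handed in. I rolled it about 100 mm with six short strokes of the two spread fingertips on top of it, and never gripped it. The strokes pressed with about 4–10 N, and the run took about 27 s of the 64 s allowed.

- **Position:** in the last top view the jar's middle is at y = −9.3 mm (the row's bottom is at −10 mm). It is about 7 mm off-centre along the row and skewed by about 1°.
- **Stillness:** pictures taken 1 s apart differed only by camera noise.
- **Other jars:** the three packed jars are still in their rows and look unmoved in the last top view.
- **Robot:** the arm was clear of everything at hand-in.

No checks failed or disagreed. The jar drifted those 7 mm because it started at about 5° to the rows. I left that uncorrected, since the row has about 14 mm to spare at each end.

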